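# Engage a splined key in a gearbox clutch and hold it pressed

## Task

Pull the black knob of the gearbox's dust shutter all the way out so that the splined hole is uncovered and let go of it. Then take the red T-handled key out of its wooden block, turn it until its cross-shaped splines mesh with the hole, slide it in and press it fully home against the spring, until its collar sits down on the spindle face. Finish still gripping the key and pressing it home; do not push the star knob, the wood offcut or the wax tin out of place.

Things in the scene. Friction and masses are not known exactly. Their poses are not given: they have to be found in the camera images.
- gearbox: green gearbox fixed to the table. Origin on the table under the spindle axis, z up. Round barrel (radius 41 mm, 66 mm high) round the origin; on its +y side a slide case (72 mm in x, y = 39 to 85 mm) with the shutter between two guide rails (tops 78 mm high with screws). Base flange 116 mm in x, y = -62 to 128 mm, 14 mm thick, screws on it up to 23 mm. The shutter opens along the gearbox's +y.
- socket (a point): centre of the round steel spindle's top face (62 mm across, 66 mm above the table), mouth of its cross-shaped hole; under the shutter at the start. z up; the two slots run along this frame's x and y, each 34 mm long and 10.5 mm wide: same every quarter turn. Held by its gears (3 N m to turn it). A brass spring pad lies 13 mm down the hole.
- knob_grip (a point): middle of the black shutter knob, where to grip it: a cylinder 28 mm across, 26 mm long, its axis level along the gearbox's y, 72 mm above the table, 110 mm from the spindle axis when shut; only the 14 mm thick base flange is under it. Moves with the shutter. Its axes are the gearbox's.
- shutter (a joint): how far the shutter (aluminium plate 52 mm wide, its top 72 mm above the table) is pulled out along the gearbox's +y, m: 0 shut over the hole, 0.062 at the stop; starts within 12 mm of shut; the key's collar passes from 0.053. Slides with about 3 N of friction and stays where it is left.
- pad (a joint): how far the brass spring pad is pressed down, m: 0 up, 0.010 with the key fully home. The spring pushes up with 5 N at 0 and 12 N at 0.010, more than the key's weight, so the key comes up again when it is not pressed.
- spline_key: loose key, about 0.22 kg, upright in the wooden block. Origin at the centre of its collar's underside, z up. Collar 42 mm across, 6 mm thick. Below: cross spline reaching 23 mm down, arms along the key's x and y, 31 mm overall, 8 mm wide, the lowest 5 mm narrower (28 by 5.5 mm). Pushed in, it meets the pad halfway (13 mm); fully home its origin is at socket.
- key_holder: fixed wooden block 80 x 80 x 34 mm with a round hole 37 mm across and 26 mm deep in its middle in which the key stands; origin at the centre of its underside. The key's collar rests on its top.
- offcut: oak offcut 50 x 85 x 22 mm (x, y, z); bystander, origin at the centre of its underside.
- wax_tin: round green tin 66 mm across, 24 mm high; bystander, origin at the centre of its underside.
- key_bar (a point): middle of the key's red T-bar, 59 mm above the key's origin, where to grip it from above: the bar is 84 mm long along the key's x, 20 mm wide along y and 26 mm high, on a stem 16 mm across. Axes are the key's, z up.
- star_knob: loose black star knob lying hub down, 50 x 48 mm, 27 mm high; bystander, origin at the centre of its underside.
Mind the look-alikes: they are no part of the job. Of the things like the spline_key, leave any that is orange or turquoise; of the rest the smaller one is meant.

How it is judged:
On the way, in this order (a step that is already met when the one before it is completed fails the run):
1. the shutter is pulled out to within 7 mm of its stop, the knob let go (value of joint shutter above 0.055 m and contact force between the fingers and gearbox below 0.3 N), for 0.2 s.
2. the key's splines have meshed and entered the hole by at least 9 mm (z of spline_key in the frame of socket below 0.014 m and horizontal distance between spline_key and socket below 0.005 m), for 0.1 s.
At the end, for the whole second after the job is handed in: Key in the splined hole: upright within 0.1 rad, axis within 4 mm of the spindle's, collar within 2.5 mm of the spindle face, pad pressed at least 7.5 mm with over 5 N, fingers still gripping the key with over 5 N, shutter open more than 50 mm (value of joint pad above 0.0075 m and z of spline_key in the frame of socket below 0.0025 m and horizontal distance between spline_key and socket below 0.004 m and angle between spline_key's own z axis and vertical below 0.1 rad and contact force between spline_key and pad above 5 N and contact force between the fingers and spline_key above 5 N and value of joint shutter above 0.05 m); the arm keeps its last pose, push and grip.
It fails at once if the star knob is pushed more than 20 mm (distance of star_knob from where it was at the start of the episode above 0.02 m).
It fails at once if the offcut is pushed more than 20 mm (distance of offcut from where it was at the start of the episode above 0.02 m).
It fails at once if the wax tin is pushed more than 20 mm (distance of wax_tin from where it was at the start of the episode above 0.02 m).
It also fails if it takes over 48 s, if anything falls off the work surface, if the arm or the gripper's body presses on something with over 40 N, if the wrist force passes 120 N, or if a joint passes its speed limit or range.

## Robot

A 7-joint arm with a two-finger parallel gripper is mounted at the origin on the work surface; the furniture and walls round the work are solid. World frame = base frame: x ahead of the robot, y to its left, z up, the work surface at z = 0. Lengths are in m, angles in rad, forces in N, time in s.
With the tool pointing down it reaches from about 0.4 to 0.75 m from the base axis. Payload 19.5 kg.
Tool frame: the origin (TCP) lies at the very end of the fingers, on their centre line; the grasp point (between the pads) lies 19 mm behind it (ctrl.hold_point_z is the distance from the TCP to the grasp point, in m); z points along the fingers, y is the line along which they close (so a half turn about z gives the same grasp; the last joint's range is limited). The gripper opens to 85 mm and grips with 20 to 120 N. Pads are 22 mm wide; open, the fingers measure 114 mm over their backs; the gripper's body (76 mm by 85 mm) begins 54 mm behind the grasp point. The pads swing forward as they close: fully open they stand 13 mm farther back than shut.
Start: joints at [-1.146, 0.707, -0.028, 1.485, 0.022, 0.951, -0.075], TCP at [0.259, 0.513, 0.231] pointing down, gripper open.
Joint ranges: [-2.71, 2.71], [-0.32, 2.16], [-1.57, 1.52], [0, 2.45], [-1.46, 4.6], [0, 2.02], [-2.83, 2.83]. Speed limits (rad/s): [1.89, 1.89, 2.57, 2.57, 3.01, 3.01, 3.01].

## Interface

Orientations are given as a unit quaternion [x, y, z, w].
In Python, from cell import monitor, optics, ticket, nets, ctrl gives the robot as it stands. The module is installed in compiled form; this text tells all that it offers.
- The arm moves only by the tool servo_tool, never from a script. Its argument "motion" is a list of rows, each an object with "claw": the closure, from -1 (fully open) to 1 (shut); "xyz": the shift along the tool's x, y, z in m, a list of three; "twist": the turn about the tool's z in rad. A call has 1 to 8 rows; each row shifts and turns the commanded pose from where the row before left it, along the tool's axes as they then stand; what a row does not reach is not made up. A row lasts 1/10 s, in which the tool goes at most 50 mm and 8.59 degrees, less where a joint would pass 70% of its speed; a pose out of reach is approached as far as the arm can. A call is refused whole if a number of a shift passes 0.05 or a number of a turn 0.15, either way. A call with a gripper value outside its range is refused whole. The fingers move at their own pace and stop on an object; the grip force is fixed at half the most. Time passes only in rows, so rows that do not move let the fingers close. It gives the time, the measured TCP pose, the force, the opening and the grip force at its end, in the units of the state.
- monitor.read_state(): the state, without advancing time (a new reading comes with each control period).
- optics.read_camera(name): name is "scene" or "side" or "wrist"; returns a dict with "img" (384x512x3 uint8, red, green, blue), "fx", "fy", "cx", "cy" (pixels), "dist_coeffs" ([k1, k2, p1, p2, k3] as OpenCV has them; the pictures are not rectified), "cam_to_world" (4x4, takes a point from camera to world coordinates). Camera axes: x right, y down, z forward; pixel columns grow to the right and rows downward; lengths in m; the calibration is good to about 2 mm. A picture is of the moment at which its call begins. There is no depth.
- ticket.job_done(): hands the job in; it is judged then, once.
Trained networks look in a picture, given as the dict that the camera call returned (one of the last four; its "shot" number tells which), for a name from the list of things; names that differ only in an ending like _2 or _b are one class to them, and where a whole thing is asked for, a point or a joint stands for the part that bears it (a point fixed in the world has none). Each returns a list of dicts, best first, with "score" (0 to 1); they miss things now and then, are a little off and sometimes report something else, mostly with a low value. They report only what shows in the picture. A call takes as long as a camera call. They do not tell look-alikes from the thing itself.
- nets.silhouettes(picture, thing): "pixels" (384x512 bool, what is visible of it).
- nets.pinpoint(picture, thing): "location" ([x, y, z] in m, in the coordinates of the camera as it stood for that picture, good to about 4 mm: a listed point, or the origin of a listed thing).
The state is a dict: "time_s": time; "q": joint angles; "joint_velocities": joint speeds; "tau": joint torques, N m; "tcp_pos": TCP position; "eef_rot": TCP orientation; "force": force on the tool from outside, world axes, zero at the start; "wrist_torque": the same for the moment, N m; "gripper_width": opening from 0.0 (shut) to 1.0 (fully open); "grip_force": force on a finger pad.
Only numpy, scipy, OpenCV 4.12 (cv2) and the standard library are available. Lean on these libraries where they do the work, as an engineer would, in place of code of your own. Each camera call takes 0.05 s, during which the arm holds its last target. There are 200 camera calls.

## Working session

There is one attempt and no reset: what is moved stays moved. The work goes in short steps, Python scripts to look and compute and a tool call to move; the robot and the scene stay as the last step left them, time stands still between calls to the robot, and variables do not carry over. Pictures are saved under pics/ and viewed, at most 10 in all, crops included, and the job is handed in when it is done.

Besides the shell and the picture viewer there is one more tool, called after ">>>" as name(argument=value, ...) on one line, values as JSON. servo_tool: Moves the arm, as the interface text tells. Its arguments: {"type":"object","properties":{"motion":{"type":"array","items":{"type":"object","properties":{"claw":{"type":"number"},"xyz":{"type":"array","items":{"type":"number"}},"twist":{"type":"number"}}}}},"required":["motion"]}

```bash
mkdir -p pics
cat > h.py <<'E'
import numpy as np, cv2
from cell import monitor, optics, ticket, nets, ctrl
def w(pic,p): 
    T=np.array(pic["cam_to_world"]); return T[:3,:3]@np.array(p)+T[:3,3]
def save(pic,n): cv2.imwrite(f"pics/{n}.png",cv2.cvtColor(pic["img"],cv2.COLOR_RGB2BGR))
def px(pic,P):
    T=np.linalg.inv(np.array(pic["cam_to_world"])); K=np.array([[pic["fx"],0,pic["cx"]],[0,pic["fy"],pic["cy"]],[0,0,1.]])
    return cv2.projectPoints(np.array(P,float).reshape(-1,1,3),cv2.Rodrigues(T[:3,:3])[0],T[:3,3],K,np.array(pic["dist_coeffs"],float))[0].reshape(-1,2)
def plane(pic,uv,z):
    K=np.array([[pic["fx"],0,pic["cx"]],[0,pic["fy"],pic["cy"]],[0,0,1.]])
    n=cv2.undistortPoints(np.array(uv,float).reshape(-1,1,2),K,np.array(pic["dist_coeffs"],float)).reshape(-1,2)
    T=np.array(pic["cam_to_world"]); d=np.c_[n,np.ones(len(n))]@T[:3,:3].T
    return T[:3,3]+d*((z-T[2,3])/d[:,2])[:,None]
E
python3 - <<'E'
from h import *
print({k:np.round(v,3).tolist() for k,v in monitor.read_state().items()}, ctrl.hold_point_z)
ims=[]
for c in ["scene","side"]:
    p=optics.read_camera(c); save(p,c); ims.append(p["img"]); print(c,np.round(p["cam_to_world"],2)[:3,3])
    for t in ["gearbox","socket","knob_grip","spline_key","key_bar","key_holder","offcut","wax_tin","star_knob"]:
        for r in nets.pinpoint(p,t)[:4]:
            W=w(p,r["location"]); print(t,round(r["score"],2),np.round(W,3),np.round(px(p,W)[0]))
E
```

```text
{'time_s': 0.0, 'q': [-1.146, 0.707, -0.028, 1.485, 0.022, 0.951, -0.076], 'joint_velocities': [0.001, 0.001, -0.001, -0.001, -0.001, -0.001, 0.0], 'tau': [-0.0, -88.32, 1.235, -23.617, 0.017, 0.007, 0.0], 'tcp_pos': [0.259, 0.513, 0.231], 'eef_rot': [0.231, 0.973, -0.001, -0.0], 'force': [0.219, -0.714, -0.264], 'wrist_torque': [-0.007, 0.005, 0.015], 'grip_force': 0.0, 'gripper_width': 0.999} 0.0187
scene [0.99 0.14 1.09]
gearbox 0.85 [ 0.487 -0.246  0.   ] [153. 211.]
socket 0.49 [ 0.483 -0.247  0.07 ] [149. 198.]
socket 0.21 [ 0.494 -0.122  0.071] [191. 209.]
knob_grip 0.92 [ 0.493 -0.124  0.071] [190. 208.]
spline_key 0.95 [ 0.353 -0.069  0.027] [222. 177.]
spline_key 0.9 [0.346 0.328 0.028] [356. 197.]
spline_key 0.75 [0.448 0.168 0.035] [297. 217.]
spline_key 0.68 [0.184 0.294 0.03 ] [348. 150.]
key_bar 0.74 [0.343 0.331 0.109] [363. 181.]
key_bar 0.65 [0.45  0.17  0.089] [299. 209.]
key_bar 0.59 [ 0.451  0.171 -0.   ] [297. 224.]
key_bar 0.53 [ 0.353 -0.073  0.083] [220. 167.]
key_holder 0.6 [ 0.449  0.168 -0.003] [295. 223.]
offcut 0.66 [ 0.639  0.004 -0.004] [226. 276.]
wax_tin 0.95 [ 0.424  0.034 -0.001] [252. 208.]
star_knob 0.51 [ 0.636  0.131 -0.005] [272. 283.]
side [-0.06  1.    0.62]
gearbox 0.65 [ 0.482 -0.242 -0.   ] [292. 186.]
knob_grip 0.66 [ 0.501 -0.128  0.07 ] [272. 177.]
spline_key 0.94 [ 0.354 -0.072  0.023] [308. 209.]
spline_key 0.86 [0.338 0.33  0.035] [242. 282.]
spline_key 0.73 [0.451 0.17  0.04 ] [235. 233.]
spline_key 0.67 [0.182 0.298 0.027] [315. 299.]
key_bar 0.96 [ 0.356 -0.07   0.083] [309. 191.]
key_bar 0.69 [0.451 0.17  0.092] [235. 215.]
key_bar 0.62 [0.186 0.299 0.11 ] [316. 265.]
key_bar 0.56 [0.34  0.329 0.114] [241. 250.]
key_holder 0.61 [0.448 0.17  0.003] [236. 246.]
wax_tin 0.71 [0.425 0.034 0.003] [269. 225.]
```

View pics/scene.png

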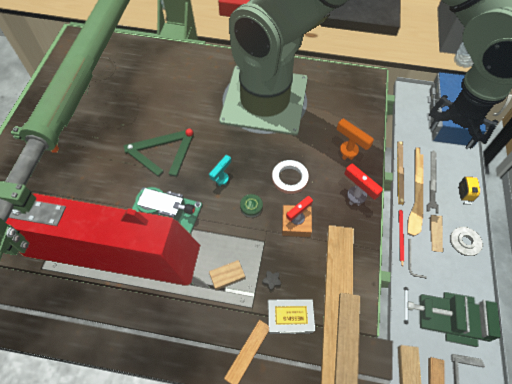

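View pics/side.png

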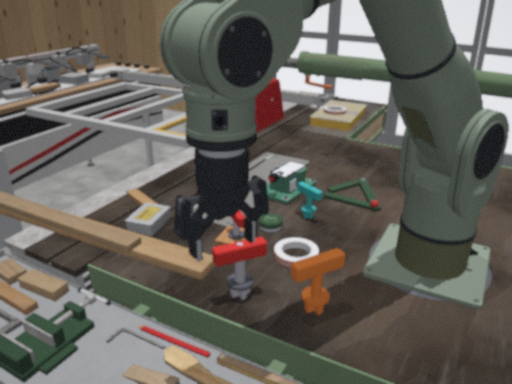

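The scene shows the gearbox half hidden behind a red box at (20-200, 195-285). The red key in its wooden block is at (297, 215), and a larger red look-alike is at (362, 182). The side view shows the gearbox at (290, 180) and the look-alike at (240, 265). I'll find out how far the red box reaches and plan the first move.

```bash
cat >> h.py <<'E'
from scipy.spatial.transform import Rotation as R
def plan(target,ang,step=0.05,da=0.145,start=None):
    """rows for a straight move; ang = world angle (deg) of tool y axis (mod 180 handled: nearest)"""
    s=monitor.read_state(); p=np.array(s["tcp_pos"]); M=R.from_quat(s["eef_rot"]).as_matrix()
    a0=np.degrees(np.arctan2(M[1,1],M[0,1])); d=(ang-a0+90)%180-90
    v=np.array(target)-p; 
    tw=-np.radians(d); n=int(max(np.ceil(np.linalg.norm(v)/step),np.ceil(abs(tw)/da),1))
    print("at",np.round(p,4),"yang",round(a0,2),"tilt z",np.round(M[:,2],3),"dist",np.round(v,4),"dang",round(d,2))
    A=np.radians(a0)
    for i in range(n):
        a=A-tw*i/n; y=np.array([np.cos(a),np.sin(a)]); x=np.array([-y[1],y[0]]); x=x if np.dot(np.cross([*x,0],[*y,0]),[0,0,-1])>0 else -x
        q=v/n; print([round(float(x@q[:2]),4),round(float(y@q[:2]),4),round(float(-q[2]),4)],round(tw/n,4))
E
python3 - <<'E'
from h import *
s=optics.read_camera("scene"); d=optics.read_camera("side"); g=optics.read_camera("wrist")
save(g,"wrist0")
for n,uv in [("rb_bot",(193,283)),("rb_topR",(197,245)),("rb_topBack",(165,214))]:
    for z in [0,.05,.1,.15,.2,.25,.3]:
        P=plane(s,[uv],z)[0]; print(n,z,np.round(P[:2],3),np.round(px(d,P)[0]))
T=np.array(g["cam_to_world"]); print(np.round(T,3))
hs=cv2.cvtColor(d["img"],cv2.COLOR_RGB2HSV); m=((hs[...,0]<6)|(hs[...,0]>174))&(hs[...,1]>180)&(hs[...,2]>80)
ys,xs=np.nonzero(m[60:150,230:300]); print("side red",xs.min()+230,xs.max()+230,ys.min()+60,ys.max()+60)
plan([0.43,-0.02,0.26],-5)
A=s["img"][150:300,90:250]; B=d["img"][60:210,210:370]
im=np.hstack([cv2.resize(A,None,fx=2.5,fy=2.5),cv2.resize(B,None,fx=2.5,fy=2.5)])
cv2.imwrite("pics/crop1.png",cv2.cvtColor(im,cv2.COLOR_RGB2BGR))
E
```

```text
rb_bot 0 [ 0.676 -0.077] [215. 192.]
rb_bot 0.05 [ 0.69  -0.068] [209. 178.]
rb_bot 0.1 [ 0.705 -0.058] [203. 163.]
rb_bot 0.15 [ 0.719 -0.048] [197. 148.]
rb_bot 0.2 [ 0.734 -0.038] [190. 132.]
rb_bot 0.25 [ 0.748 -0.028] [183. 116.]
rb_bot 0.3 [ 0.763 -0.018] [176. 100.]
rb_topR 0 [ 0.568 -0.094] [247. 197.]
rb_topR 0.05 [ 0.588 -0.084] [240. 183.]
rb_topR 0.1 [ 0.607 -0.073] [233. 167.]
rb_topR 0.15 [ 0.626 -0.062] [225. 152.]
rb_topR 0.2 [ 0.646 -0.052] [217. 136.]
rb_topR 0.25 [ 0.665 -0.041] [209. 119.]
rb_topR 0.3 [ 0.685 -0.03 ] [200. 102.]
rb_topBack 0 [ 0.491 -0.21 ] [286. 189.]
rb_topBack 0.05 [ 0.514 -0.194] [277. 175.]
rb_topBack 0.1 [ 0.537 -0.178] [269. 161.]
rb_topBack 0.15 [ 0.56  -0.162] [261. 146.]
rb_topBack 0.2 [ 0.583 -0.146] [252. 131.]
rb_topBack 0.25 [ 0.606 -0.13 ] [242. 115.]
rb_topBack 0.3 [ 0.629 -0.114] [233.  98.]
[[ 0.45   0.847  0.285  0.186]
 [ 0.893 -0.426 -0.143  0.55 ]
 [ 0.     0.319 -0.948  0.373]
 [ 0.     0.     0.     1.   ]]
side red 256 282 81 129
at [0.2588 0.5134 0.2313] yang 63.25 tilt z [-0. -0. -1.] dist [ 0.1712 -0.5334  0.0287] dang -68.25
[-0.0327, -0.0333, -0.0024] 0.0993
[-0.0359, -0.0299, -0.0024] 0.0993
[-0.0387, -0.0262, -0.0024] 0.0993
[-0.0411, -0.0222, -0.0024] 0.0993
[-0.0431, -0.018, -0.0024] 0.0993
[-0.0446, -0.0137, -0.0024] 0.0993
[-0.0458, -0.0092, -0.0024] 0.0993
[-0.0465, -0.0046, -0.0024] 0.0993
[-0.0467, 0.0, -0.0024] 0.0993
[-0.0465, 0.0047, -0.0024] 0.0993
[-0.0458, 0.0092, -0.0024] 0.0993
[-0.0446, 0.0137, -0.0024] 0.0993
```

View pics/crop1.png

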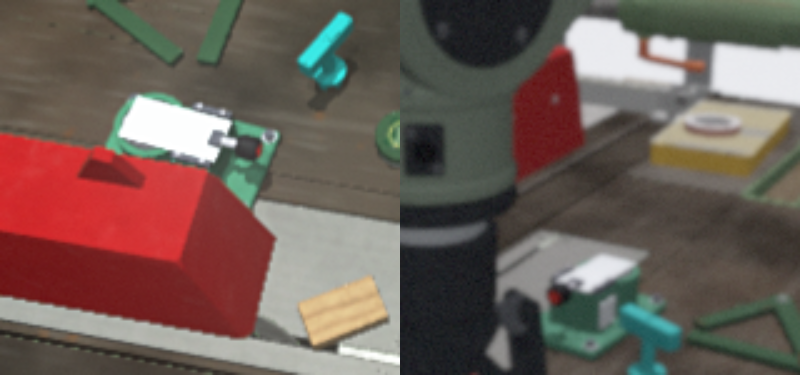

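The red box appears to stand on the table at about x 0.57-0.68, y < -0.08. It is beyond the gearbox, so I'll keep the tool to the near side of it. Moving towards the gearbox now.

>>> servo_tool(motion=[{"claw":-1,"xyz":[-0.033,-0.033,-0.003],"twist":0.1},{"claw":-1,"xyz":[-0.036,-0.03,-0.003],"twist":0.1},{"claw":-1,"xyz":[-0.039,-0.026,-0.003],"twist":0.1},{"claw":-1,"xyz":[-0.041,-0.022,-0.003],"twist":0.1},{"claw":-1,"xyz":[-0.043,-0.018,-0.003],"twist":0.1},{"claw":-1,"xyz":[-0.045,-0.014,-0.003],"twist":0.1},{"claw":-1,"xyz":[-0.046,-0.009,-0.003],"twist":0.1},{"claw":-1,"xyz":[-0.046,-0.005,-0.003],"twist":0.1}])

```text
time_s: 1.95
tcp_pos: [0.3727, 0.1556, 0.2556]
eef_rot: [0.593, 0.805, 0.0, 0.0]
force: [1.0, 0.7, 0.2]
gripper_width: 0.998
grip_force: 0.0
```

>>> servo_tool(motion=[{"claw":-1,"xyz":[-0.046,0,-0.003],"twist":0.1},{"claw":-1,"xyz":[-0.046,0.005,-0.003],"twist":0.1},{"claw":-1,"xyz":[-0.046,0.009,-0.003],"twist":0.1},{"claw":-1,"xyz":[-0.045,0.014,-0.003],"twist":0.1},{"claw":-1,"xyz":[0,0,0],"twist":0}])

```text
time_s: 2.45
tcp_pos: [0.4293, -0.0256, 0.2677]
eef_rot: [0.744, 0.668, -0.0, 0.001]
force: [0.5, 1.0, 0.3]
gripper_width: 1.001
grip_force: 0.0
```

```bash
cat > look.py <<'E'
from h import *
import sys
p=optics.read_camera("wrist"); save(p,sys.argv[1])
s=monitor.read_state(); print(np.round(s["tcp_pos"],4), np.round(s["force"],1))
for t in sys.argv[2:]:
    for r in nets.pinpoint(p,t)[:2]:
        W=w(p,r["location"]); print(t,round(r["score"],2),np.round(W,4),np.round(px(p,W)[0]))
E
python3 look.py w1 gearbox socket knob_grip spline_key key_bar key_holder wax_tin
```

```text
[ 0.4287 -0.0226  0.2674] [ 0.5  1.3 -0.8]
gearbox 0.83 [ 0.4856 -0.2415  0.0006] [307. 280.]
knob_grip 0.72 [ 0.4941 -0.1275  0.0704] [318. 237.]
spline_key 0.79 [ 0.3566 -0.0711  0.0238] [209. 194.]
key_bar 0.92 [ 0.3518 -0.0676  0.0818] [197. 207.]
wax_tin 0.74 [0.4243 0.0376 0.0032] [249. 106.]
```

View pics/w1.png

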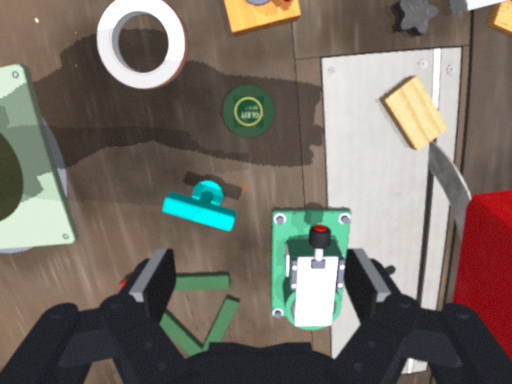

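The wrist view shows the gearbox upright in the picture, with its knob at (319, 237) and flange screws at (280, 219), (344, 218) and (278, 313). The turquoise look-alike is at (200, 207), the tin at (248, 110), and the red box edge is right of column 455. Next I'll refine the gearbox's yaw.

Run:
```python
from h import *
p=optics.read_camera("wrist")
S=plane(p,[(280,219),(344,218),(278,313)],0.021); print(np.round(S,4))
for a,b in [(0,1),(2,0)]:
    d=S[b]-S[a]; print(np.degrees(np.arctan2(d[1],d[0])),np.linalg.norm(d))
hs=cv2.cvtColor(p["img"],cv2.COLOR_RGB2HSV)
dk=(p["img"].max(2)<70); g=np.zeros_like(dk); g[222:252,308:332]=dk[222:252,308:332]
v,u=np.nonzero(g); print("knob px",u.min(),u.max(),v.min(),v.max(), np.round(plane(p,[(u.mean(),v.mean()),(u.min(),v.mean()),(u.max(),v.mean())],0.078),4))
wh=(hs[...,1]<30)&(hs[...,2]>215); m=np.zeros_like(wh); m[240:340,285:345]=wh[240:340,285:345]
n,l,st,c=cv2.connectedComponentsWithStats(m.astype(np.uint8)); k=1+st[1:,4].argmax(); v,u=np.nonzero(l==k)
W=plane(p,np.c_[u,v],0.072)[:,:2]; r=cv2.minAreaRect(W.astype(np.float32)*1000); print("plate",r)
print("red box edge x for z", [np.round(plane(p,[(455,290),(468,195)],z)[:,:2],3).tolist() for z in (0,.1,.2)])
for i in range(3):
    q=optics.read_camera("wrist" if i else "side")
    for t in ["knob_grip","gearbox"]:
        for r in nets.pinpoint(q,t)[:1]: print(t,r["score"],np.round(w(q,r["location"]),4))
```

```text
[[ 0.4496 -0.1133  0.021 ]
 [ 0.5405 -0.1205  0.021 ]
 [ 0.4348 -0.2785  0.021 ]]
-4.550749200575081 0.09118473703584243
84.91101322617462 0.165848410962175
knob px 308 330 232 251 [[ 0.4942 -0.1257  0.078 ]
 [ 0.4802 -0.1243  0.078 ]
 [ 0.5077 -0.127   0.078 ]]
plate ((491.5408935546875, -219.3467559814453), (72.27672576904297, 147.83450317382812), 0.7889686822891235)
red box edge x for z [[[0.74, -0.285], [0.737, -0.112]], [[0.666, -0.201], [0.664, -0.069]], [[0.592, -0.116], [0.591, -0.027]]]
knob_grip 0.71 [ 0.4974 -0.1279  0.0706]
gearbox 0.57 [ 0.4791 -0.2435 -0.0023]
knob_grip 0.78 [ 0.4954 -0.1261  0.0688]
gearbox 0.75 [ 0.4885 -0.2445  0.0023]
knob_grip 0.96 [ 0.4958 -0.1243  0.0697]
gearbox 0.86 [ 4.885e-01 -2.455e-01 -1.000e-04]
```

Run:
```python
from h import *
plan([0.4955,-0.1265,0.150],-4.8)
```

```text
at [ 0.4283 -0.0203  0.2673] yang -5.5 tilt z [-0. -0. -1.] dist [ 0.0672 -0.1062 -0.1173] dang 0.7
[-0.0248, 0.0193, 0.0293] -0.0031
[-0.0249, 0.0192, 0.0293] -0.0031
[-0.0249, 0.0191, 0.0293] -0.0031
[-0.025, 0.019, 0.0293] -0.0031
```

>>> servo_tool(motion=[{"claw":-1,"xyz":[-0.025,0.019,0.029],"twist":-0.003},{"claw":-1,"xyz":[-0.025,0.019,0.029],"twist":-0.003},{"claw":-1,"xyz":[-0.025,0.019,0.03],"twist":-0.003},{"claw":-1,"xyz":[-0.025,0.019,0.03],"twist":-0.003},{"claw":-1,"xyz":[0,0,0.03],"twist":0},{"claw":-1,"xyz":[0,0,0],"twist":0},{"claw":-1,"xyz":[0,0,0],"twist":0}])

```text
time_s: 4.05
tcp_pos: [0.4947, -0.1265, 0.12]
eef_rot: [0.736, 0.677, -0.0, -0.0]
force: [0.1, 0.1, -0.2]
gripper_width: 1.002
grip_force: 0.0
```

```bash
python3 look.py w2 knob_grip gearbox
python3 - <<'E'
from h import *
plan([0.4955,-0.1265,0.051],-4.8)
E
```

```text
[ 0.4952 -0.1265  0.1206] [0.7 0.1 0.3]
knob_grip 0.71 [ 0.497  -0.128   0.0703] [262. 216.]
gearbox 0.6 [ 0.4868 -0.2434 -0.0007] [260. 290.]
at [ 0.4954 -0.1265  0.1209] yang -4.77 tilt z [ 0.002 -0.    -1.   ] dist [ 0.0001 -0.     -0.0699] dang -0.03
[-0.0, 0.0001, 0.0349] 0.0003
[-0.0, 0.0001, 0.0349] 0.0003
```

View pics/w2.png

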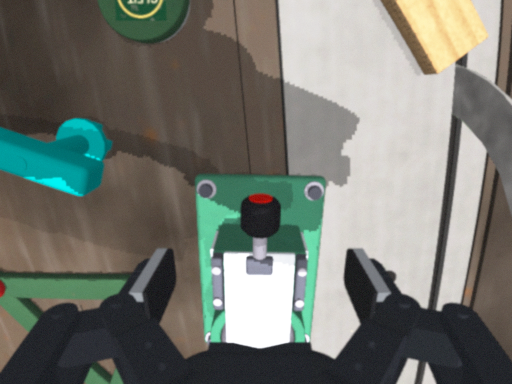

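The knob at (261, 215) sits between the fingers, whose tips show at columns 165 and 355. Now I'll descend and close.

>>> servo_tool(motion=[{"claw":-1,"xyz":[0,0,0.035],"twist":0},{"claw":-1,"xyz":[0,0,0.035],"twist":0},{"claw":-1,"xyz":[0,0,0],"twist":0},{"claw":1,"xyz":[0,0,0],"twist":0},{"claw":1,"xyz":[0,0,0],"twist":0},{"claw":1,"xyz":[0,0,0],"twist":0},{"claw":1,"xyz":[0,0,0],"twist":0},{"claw":1,"xyz":[0,0,0],"twist":0}])

```text
time_s: 5.0
tcp_pos: [0.4951, -0.1269, 0.0504]
eef_rot: [0.736, 0.677, 0.0, 0.0]
force: [-2.5, 1.5, 15.9]
gripper_width: 0.304
grip_force: 57.8
```

>>> servo_tool(motion=[{"claw":1,"xyz":[0.015,0,0],"twist":0},{"claw":1,"xyz":[0.015,0,0],"twist":0},{"claw":1,"xyz":[0.015,0,0],"twist":0},{"claw":1,"xyz":[0.01,0,0],"twist":0},{"claw":1,"xyz":[0,0,0],"twist":0},{"claw":1,"xyz":[0,0,0],"twist":0}])

```text
time_s: 5.6
tcp_pos: [0.5006, -0.0723, 0.0503]
eef_rot: [0.736, 0.677, 0.001, 0.001]
force: [2.3, -0.5, 11.5]
gripper_width: 0.308
grip_force: 58.9
```

>>> servo_tool(motion=[{"claw":1,"xyz":[0.004,0,0],"twist":0},{"claw":1,"xyz":[0,0,0],"twist":0},{"claw":1,"xyz":[0,0,0],"twist":0}])

```text
time_s: 5.9
tcp_pos: [0.5007, -0.0721, 0.0504]
eef_rot: [0.737, 0.675, -0.001, 0.003]
force: [0.6, -24.8, 8.3]
gripper_width: 0.303
grip_force: 58.7
```

>>> servo_tool(motion=[{"claw":-1,"xyz":[-0.003,0,0],"twist":0},{"claw":-1,"xyz":[0,0,0],"twist":0},{"claw":-1,"xyz":[0,0,0],"twist":0},{"claw":-1,"xyz":[0,0,0],"twist":0},{"claw":-1,"xyz":[0,0,-0.04],"twist":0},{"claw":-1,"xyz":[0,0,-0.05],"twist":0},{"claw":-1,"xyz":[0,0,-0.05],"twist":0},{"claw":-1,"xyz":[0,0,0],"twist":0}])

```text
time_s: 6.7
tcp_pos: [0.5013, -0.0712, 0.1945]
eef_rot: [0.736, 0.677, 0.003, 0.003]
force: [-1.4, -0.0, -1.6]
gripper_width: 0.997
grip_force: 0.0
```

```bash
python3 look.py w3 knob_grip socket gearbox
python3 - <<'E'
from h import *
plan([0.45,0.07,0.22],-4.8)
E
```

```text
[ 0.5005 -0.0708  0.1917] [-0.6 -1.2 -0.9]
knob_grip 0.7 [ 0.503  -0.0727  0.0699] [259. 184.]
socket 0.86 [ 0.4871 -0.2461  0.0626] [258. 325.]
gearbox 0.66 [ 0.4877 -0.2444  0.0007] [258. 291.]
at [ 0.4992 -0.0708  0.1885] yang -4.8 tilt z [-0.001  0.    -1.   ] dist [-0.0492  0.1408  0.0315] dang -0.0
[0.034, -0.0152, -0.0079] 0.0
[0.034, -0.0152, -0.0079] 0.0
[0.034, -0.0152, -0.0079] 0.0
[0.034, -0.0152, -0.0079] 0.0
```

View pics/w3.png

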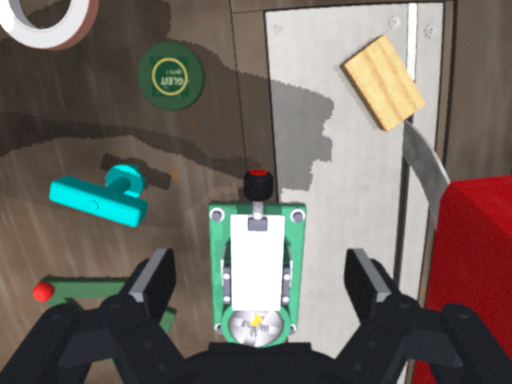

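The shutter is open, with the knob at (258, 185) and the splined hole showing at (258, 324). I'll move closer over the spindle to read the slot angle.

>>> servo_tool(motion=[{"claw":-1,"xyz":[-0.045,0,0.005],"twist":0},{"claw":-1,"xyz":[-0.045,0,0.005],"twist":0},{"claw":-1,"xyz":[0,0,0],"twist":0},{"claw":-1,"xyz":[0,0,0],"twist":0}])

```text
time_s: 7.3
tcp_pos: [0.4913, -0.1614, 0.1781]
eef_rot: [0.737, 0.676, -0.001, -0.001]
force: [-0.1, -0.2, 0.3]
gripper_width: 1.002
grip_force: 0.0
```

```bash
python3 look.py w4 knob_grip socket gearbox
python3 - <<'E'
from h import *
p=optics.read_camera("wrist")
for r in nets.pinpoint(p,"socket")[:1]:
    P=w(p,r["location"]); print(P)
    u,v=px(p,[P])[0]
    # rectified top view of spindle face at z=.066
    g=np.linspace(-0.04,0.04,400); X,Y=np.meshgrid(P[0]+g,P[1]-g)
    q=px(p,np.c_[X.ravel(),Y.ravel(),np.full(X.size,.066)]).astype(np.float32).reshape(400,400,2)
    im=cv2.remap(p["img"],q[...,0],q[...,1],cv2.INTER_LINEAR)
    cv2.imwrite("pics/top.png",cv2.cvtColor(cv2.resize(im,(600,600)),cv2.COLOR_RGB2BGR)); np.save("topc.npy",P)
E
```

```text
[ 0.4916 -0.1603  0.1783] [ 0.3  0.3 -0.3]
knob_grip 0.83 [ 0.5013 -0.0733  0.0712] [262.  82.]
socket 0.94 [ 0.4833 -0.2466  0.0609] [258. 266.]
gearbox 0.91 [ 0.4863 -0.2425  0.0019] [261. 235.]
```

```bash
cat > top.py <<'E'
from h import *
p=optics.read_camera("wrist"); P=np.array([0.486,-0.244,0.066])
for r in nets.pinpoint(p,"socket")[:1]: print(r["score"],w(p,r["location"]))
g=np.linspace(-0.04,0.04,600); X,Y=np.meshgrid(P[0]+g,P[1]-g)
q=px(p,np.c_[X.ravel(),Y.ravel(),np.full(X.size,.066)]).astype(np.float32).reshape(600,600,2)
im=cv2.remap(p["img"],q[...,0],q[...,1],cv2.INTER_CUBIC)
cv2.imwrite("pics/top.png",cv2.cvtColor(im,cv2.COLOR_RGB2BGR))
E
python3 top.py
```

```text
0.63 [ 0.48505372 -0.24746899  0.06096967]
```

View pics/top.png

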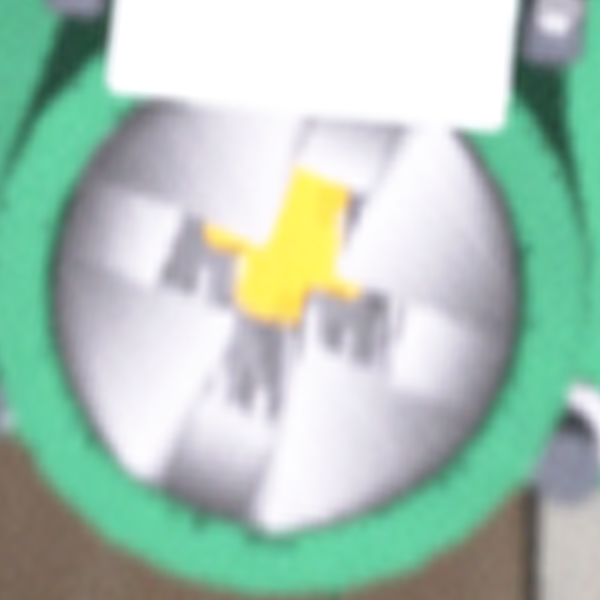

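The rectified top view shows the slots crossing near (284, 292), turned about -20° in world. I'll refine that numerically.

Run:
```python
from h import *
im=cv2.imread("pics/top.png"); g=cv2.GaussianBlur(cv2.cvtColor(im,cv2.COLOR_BGR2GRAY),(0,0),4).astype(float)
gx=cv2.Sobel(g,cv2.CV_64F,1,0);gy=cv2.Sobel(g,cv2.CV_64F,0,1)
yy,xx=np.mgrid[:600,:600]
for c in [(284,292),(287,298)]:
  for r0,r1 in [(60,130),(120,200),(60,200)]:
    r=np.hypot(xx-c[0],yy-c[1]); m=(r>r0)&(r<r1)&(yy>145)
    z=((gx+1j*gy)[m]); s=(np.abs(z)**2*np.exp(4j*np.angle(z))); S=s.sum(); print(c,r0,r1,"image ang",np.degrees(np.angle(S))/4, abs(S)/np.abs(s).sum())
# barrel: green outer circle / spindle boundary (white vs green)
hs=cv2.cvtColor(im,cv2.COLOR_BGR2HSV); gm=((hs[...,1]>90)&(abs(hs[...,0].astype(int)-75)<20))
pts=[]
for a in np.radians(np.arange(-15,196,3)):
    rr=np.arange(150,290); u=(285+rr*np.cos(a)).astype(int); v=(298+rr*np.sin(a)).astype(int)
    k=(u>=0)&(u<600)&(v<600); h=np.nonzero(gm[v[k],u[k]])[0]
    if len(h): pts.append((u[k][h[0]],v[k][h[0]]))
P=np.array(pts,float); A=np.c_[2*P,np.ones(len(P))]; x=np.linalg.lstsq(A,(P**2).sum(1),rcond=None)[0]
c=x[:2]; print("circle",c,"r mm",np.sqrt(x[2]+c@c)*80/599, "world",0.486+(c[0]-299.5)*.08/599,-0.244-(c[1]-299.5)*.08/599)
plan([0.45,0.07,0.22],-4.8)
```

```text
(284, 292) 60 130 image ang 14.276622874350288 0.34025244854423486
(284, 292) 120 200 image ang 20.194885090543767 0.3292195845985665
(284, 292) 60 200 image ang 16.097068131177927 0.2977134744255305
(287, 298) 60 130 image ang 13.765698445577518 0.33299972649121634
(287, 298) 120 200 image ang 20.612338367763652 0.35333745328760013
(287, 298) 60 200 image ang 16.429309515907324 0.3096067154834214
circle [284.91329753 297.02472482] r mm 31.493058765967092 world 0.4840518594360155 -0.24366941232935851
at [ 0.4921 -0.1602  0.1793] yang -4.77 tilt z [-0. -0. -1.] dist [-0.0421  0.2302  0.0407] dang -0.03
[0.0452, -0.0122, -0.0081] 0.0001
[0.0452, -0.0122, -0.0081] 0.0001
[0.0452, -0.0122, -0.0081] 0.0001
[0.0452, -0.0122, -0.0081] 0.0001
[0.0452, -0.0122, -0.0081] 0.0001
```

>>> servo_tool(motion=[{"claw":-1,"xyz":[0.045,-0.012,-0.012],"twist":0},{"claw":-1,"xyz":[0.045,-0.012,-0.012],"twist":0},{"claw":-1,"xyz":[0.045,-0.012,-0.012],"twist":0},{"claw":-1,"xyz":[0.045,-0.012,-0.008],"twist":0},{"claw":-1,"xyz":[0.045,-0.012,0],"twist":0},{"claw":-1,"xyz":[0.045,-0.005,0],"twist":0},{"claw":-1,"xyz":[0,0,0],"twist":0},{"claw":-1,"xyz":[0,0,0],"twist":0}])

```text
time_s: 8.5
tcp_pos: [0.4497, 0.1144, 0.2233]
eef_rot: [0.735, 0.678, -0.0, 0.0]
force: [-0.3, -0.7, -0.3]
gripper_width: 0.998
grip_force: 0.0
```

```bash
python3 look.py w5 key_bar spline_key key_holder
python3 - <<'E'
from h import *
p=optics.read_camera("wrist")
hs=cv2.cvtColor(p["img"],cv2.COLOR_RGB2HSV); m=((hs[...,0]<6)|(hs[...,0]>172))&(hs[...,1]>150)&(hs[...,2]>70)
n,l,st,c=cv2.connectedComponentsWithStats(m.astype(np.uint8))
for k in range(1,n):
    if st[k,4]>300:
        v,u=np.nonzero(l==k); W=plane(p,np.c_[u,v],0.106)[:,:2]
        print(st[k],c[k],"z.106:",cv2.minAreaRect((W*1000).astype(np.float32)))
E
```

```text
[0.4499 0.1133 0.2233] [0.3 0.1 0. ]
key_bar 0.83 [ 0.3531 -0.0671  0.0807] [192. 327.]
key_bar 0.72 [0.452  0.1658 0.0938] [256. 126.]
spline_key 0.66 [0.4467 0.1663 0.0391] [252. 120.]
[ 206   88   91   69 2156] [251.0445269  120.63172542] z.106: ((449.5306396484375, 169.330810546875), (20.674850463867188, 83.236328125), 51.46380615234375)
```

View pics/w5.png

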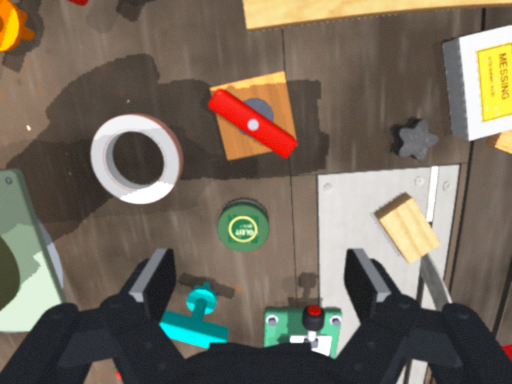

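The target key in its block shows its red bar from (218, 95) to (290, 150), with its middle at (252, 122). The bar's size fits z = 0.106 for its top, at a world angle of -38.5°. I'll move above it, turning to grip across the bar.

Run:
```python
from h import *
plan([0.4495,0.1693,0.17],51.5,da=0.141)
```

```text
at [0.45   0.1127 0.2234] yang -4.92 tilt z [ 0. -0. -1.] dist [-0.0005  0.0566 -0.0534] dang 56.42
[0.008, -0.0008, 0.0076] -0.1407
[0.0081, 0.0004, 0.0076] -0.1407
[0.0079, 0.0015, 0.0076] -0.1407
[0.0077, 0.0026, 0.0076] -0.1407
[0.0072, 0.0036, 0.0076] -0.1407
[0.0066, 0.0046, 0.0076] -0.1407
[0.0059, 0.0055, 0.0076] -0.1407
```

>>> servo_tool(motion=[{"claw":-1,"xyz":[0.008,-0.001,0.008],"twist":-0.141},{"claw":-1,"xyz":[0.008,0,0.008],"twist":-0.141},{"claw":-1,"xyz":[0.008,0.0015,0.008],"twist":-0.141},{"claw":-1,"xyz":[0.008,0.0025,0.008],"twist":-0.141},{"claw":-1,"xyz":[0.007,0.0035,0.007],"twist":-0.141},{"claw":-1,"xyz":[0.007,0.0045,0.007],"twist":-0.14},{"claw":-1,"xyz":[0.006,0.0055,0.007],"twist":-0.14},{"claw":-1,"xyz":[0,0,0],"twist":0}])

```text
time_s: 9.55
tcp_pos: [0.4479, 0.1705, 0.1697]
eef_rot: [0.328, 0.945, -0.0, -0.001]
force: [-0.2, 0.1, 0.4]
gripper_width: 1.003
grip_force: 0.0
```

```bash
cat > bar.py <<'E'
from h import *
import sys
p=optics.read_camera("wrist"); save(p,sys.argv[1]); z=float(sys.argv[2])
hs=cv2.cvtColor(p["img"],cv2.COLOR_RGB2HSV); m=((hs[...,0]<6)|(hs[...,0]>172))&(hs[...,1]>150)&(hs[...,2]>70)
n,l,st,c=cv2.connectedComponentsWithStats(m.astype(np.uint8))
for k in range(1,n):
    if st[k,4]>300:
        v,u=np.nonzero(l==k); W=plane(p,np.c_[u,v],z)[:,:2]
        print(st[k],c[k],cv2.minAreaRect((W*1000).astype(np.float32)))
for r in nets.pinpoint(p,"key_bar")[:2]: print(r["score"],w(p,r["location"]))
E
python3 bar.py w6 0.106
python3 - <<'E'
from h import *
plan([0.4495,0.1693,0.074],51.5)
E
```

```text
[480   0  24  29 339] [492.32743363  12.49557522] ((435.60614013671875, 373.78497314453125), (22.008499145507812, 7.8978047370910645), 2.06732439994812)
[ 245  148   28  109 2667] [258.75815523 201.0119985 ] ((447.3471984863281, 170.3771514892578), (19.49898338317871, 85.43218994140625), 51.557579040527344)
0.58 [0.45138027 0.16710976 0.09204489]
0.55 [ 0.35398412 -0.06802444  0.08141857]
at [0.4482 0.1698 0.1704] yang 51.32 tilt z [-0. -0. -1.] dist [ 0.0013 -0.0005 -0.0964] dang 0.18
[-0.0007, 0.0002, 0.0482] -0.0016
[-0.0007, 0.0002, 0.0482] -0.0016
```

View pics/w6.png

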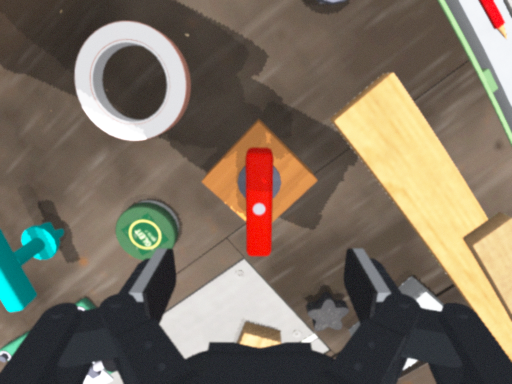

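The bar stands vertical at column 258, midway between the fingers, with the white dot on its top at (259, 209). I'll compute the dot's position before descending.

Run:
```python
from h import *
p=optics.read_camera("wrist")
a=p["img"][190:230,245:275].astype(int); m=(a.min(2)>150); v,u=np.nonzero(m); c=(u.mean()+245,v.mean()+190)
D=plane(p,[c],0.106)[0]; print(c,D)
s=monitor.read_state(); M=R.from_quat(s["eef_rot"]).as_matrix(); print("in tool",M.T@(D-np.array(s["tcp_pos"])))
```

```text
(np.float64(259.2844036697248), np.float64(207.22018348623854)) [0.44931609 0.16888414 0.106     ]
in tool [-1.38930590e-03 -4.56530966e-05  6.45907572e-02]
```

>>> servo_tool(motion=[{"claw":-1,"xyz":[-0.0014,0,0.04],"twist":-0.002},{"claw":-1,"xyz":[0,0,0.036],"twist":0},{"claw":-1,"xyz":[0,0,0.02],"twist":0},{"claw":-1,"xyz":[0,0,0],"twist":0},{"claw":1,"xyz":[0,0,0],"twist":0},{"claw":1,"xyz":[0,0,0],"twist":0},{"claw":1,"xyz":[0,0,0],"twist":0},{"claw":1,"xyz":[0,0,0],"twist":0}])

```text
time_s: 10.5
tcp_pos: [0.4494, 0.1698, 0.075]
eef_rot: [0.328, 0.945, 0.0, 0.0]
force: [-0.3, 0.2, -0.5]
gripper_width: 0.326
grip_force: 0.0
```

>>> servo_tool(motion=[{"claw":1,"xyz":[0,0,0],"twist":0},{"claw":1,"xyz":[0,0,0],"twist":0},{"claw":1,"xyz":[0,0,-0.02],"twist":0},{"claw":1,"xyz":[0,0,-0.04],"twist":0},{"claw":1,"xyz":[0,0,-0.05],"twist":0},{"claw":1,"xyz":[0,0,0],"twist":0},{"claw":1,"xyz":[0,0,0],"twist":0}])

```text
time_s: 11.2
tcp_pos: [0.4492, 0.1698, 0.1849]
eef_rot: [0.328, 0.945, 0.001, 0.001]
force: [0.9, -1.4, -3.1]
gripper_width: 0.227
grip_force: 59.5
```

```bash
python3 look.py w7 spline_key key_bar
python3 - <<'E'
from h import *
print({k:np.round(v,3).tolist() for k,v in monitor.read_state().items()})
p=optics.read_camera("wrist")
a=p["img"]; c0=(259,260)
im=a.astype(int); m=(im.min(2)>150); m[:, :235]=0; m[:,285:]=0; m[:180]=0; m[330:]=0
n,l,st,c=cv2.connectedComponentsWithStats(m.astype(np.uint8)); print(st[1:],c[1:])
s=monitor.read_state(); M=R.from_quat(s["eef_rot"]).as_matrix()
for k in c[1:]:
    D=plane(p,[k],s["tcp_pos"][2]+0.032)[0]; print("in tool",M.T@(D-np.array(s["tcp_pos"])))
plan([0.484,-0.2437,0.17],-20,da=0.141)
E
```

```text
[0.4489 0.1696 0.1839] [ 0.7 -0.4 -2.9]
spline_key 0.8 [ 0.358  -0.0742  0.0236] [ 49. 237.]
spline_key 0.78 [0.4495 0.1692 0.1469] [259. 221.]
key_bar 0.71 [0.4513 0.167  0.2043] [257. 275.]
key_bar 0.66 [ 0.3554 -0.0672  0.0806] [ 16. 258.]
{'time_s': 11.35, 'q': [-0.428, 0.644, 0.0, 1.886, 0.0, 0.614, 0.475], 'joint_velocities': [0.001, 0.004, 0.001, -0.003, 0.001, 0.003, 0.0], 'tau': [0.02, -79.112, 1.676, -17.224, 0.012, 0.014, -0.001], 'tcp_pos': [0.449, 0.17, 0.183], 'eef_rot': [0.328, 0.945, -0.001, -0.001], 'force': [0.366, 0.412, -3.291], 'wrist_torque': [-0.004, -0.007, 0.034], 'grip_force': 59.515, 'gripper_width': 0.226}
[[250 278  20  16 246]
 [280 314   5  16  63]
 [235 316   4  14  56]] [[259.48780488 285.77235772]
 [282.28571429 322.06349206]
 [236.5        322.5       ]]
in tool [-1.25846899e-05  1.62047230e-04 -3.20003908e-02]
in tool [-0.02031908  0.01075579 -0.03203974]
in tool [-0.02062424 -0.01050668 -0.03199975]
at [0.4487 0.1695 0.1832] yang 51.74 tilt z [-0.002 -0.001 -1.   ] dist [ 0.0353 -0.4132 -0.0132] dang -71.74
[-0.0315, -0.0336, 0.0015] 0.1391
[-0.0359, -0.0289, 0.0015] 0.1391
[-0.0395, -0.0237, 0.0015] 0.1391
[-0.0424, -0.018, 0.0015] 0.1391
[-0.0445, -0.0119, 0.0015] 0.1391
[-0.0457, -0.0056, 0.0015] 0.1391
[-0.0461, 0.0008, 0.0015] 0.1391
[-0.0455, 0.0072, 0.0015] 0.1391
[-0.0441, 0.0134, 0.0015] 0.1391
```

View pics/w7.png

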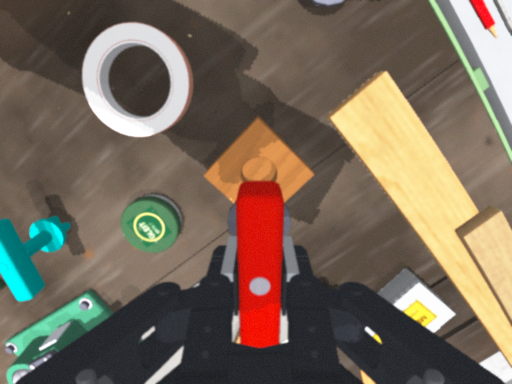

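The key is held with its dot on the tool axis. Next I'll carry it over the spindle, turning to -20°.

>>> servo_tool(motion=[{"claw":1,"xyz":[-0.0315,-0.0335,0],"twist":0.139},{"claw":1,"xyz":[-0.036,-0.029,0],"twist":0.139},{"claw":1,"xyz":[-0.0395,-0.0235,0],"twist":0.139},{"claw":1,"xyz":[-0.0425,-0.018,0],"twist":0.139},{"claw":1,"xyz":[-0.0445,-0.012,0],"twist":0.139},{"claw":1,"xyz":[-0.0455,-0.0055,0],"twist":0.139},{"claw":1,"xyz":[-0.046,0.001,0],"twist":0.139},{"claw":1,"xyz":[-0.0455,0.007,0],"twist":0.139}])

```text
time_s: 12.2
tcp_pos: [0.4805, -0.199, 0.1835]
eef_rot: [0.779, 0.627, -0.0, -0.001]
force: [1.9, -0.3, -2.6]
gripper_width: 0.224
grip_force: 59.6
```

>>> servo_tool(motion=[{"claw":1,"xyz":[-0.044,0.013,0],"twist":0.139},{"claw":1,"xyz":[0,0,0],"twist":0},{"claw":1,"xyz":[0,0,0],"twist":0},{"claw":1,"xyz":[0,0,0],"twist":0}])

```text
time_s: 12.6
tcp_pos: [0.4844, -0.242, 0.1837]
eef_rot: [0.818, 0.575, -0.0, -0.001]
force: [0.1, 0.6, -2.3]
gripper_width: 0.226
grip_force: 59.7
```

```bash
python3 look.py w8 socket spline_key gearbox
python3 - <<'E'
from h import *
plan([0.484,-0.2437,0.145],-20,step=.02)
p=optics.read_camera("scene"); q=optics.read_camera("side")
for n,c in (("scene",p),("side",q)):
    for t in ["spline_key","socket"]:
        for r in nets.pinpoint(c,t)[:4]: print(n,t,round(r["score"],2),np.round(w(c,r["location"]),4))
E
```

```text
[ 0.4845 -0.2418  0.1839] [-0.  -0.2 -2.5]
socket 0.61 [ 0.4829 -0.2453  0.0629] [258. 188.]
spline_key 0.91 [ 0.4829 -0.2423  0.147 ] [256. 223.]
spline_key 0.76 [ 0.3583 -0.0745  0.0241] [77. 59.]
gearbox 0.65 [ 0.4901 -0.2433 -0.0006] [264. 167.]
at [ 0.4846 -0.2422  0.1843] yang -19.86 tilt z [-0.  0. -1.] dist [-0.0006 -0.0015 -0.0393] dang -0.14
[-0.0008, -0.0, 0.0197] 0.0012
[-0.0008, -0.0, 0.0197] 0.0012
scene spline_key 0.93 [ 0.352  -0.0676  0.0259]
scene spline_key 0.76 [ 0.4841 -0.2428  0.1422]
scene spline_key 0.75 [0.3441 0.3304 0.0284]
scene socket 0.84 [ 0.4847 -0.2485  0.0688]
side spline_key 0.76 [ 0.3539 -0.07    0.025 ]
side spline_key 0.71 [0.1814 0.2987 0.0293]
side spline_key 0.65 [ 0.4869 -0.2429  0.1475]
side spline_key 0.64 [0.3382 0.3304 0.0346]
side socket 0.65 [ 0.4817 -0.2439  0.0638]
side socket 0.56 [0.4211 0.0305 0.0012]
```

View pics/w8.png

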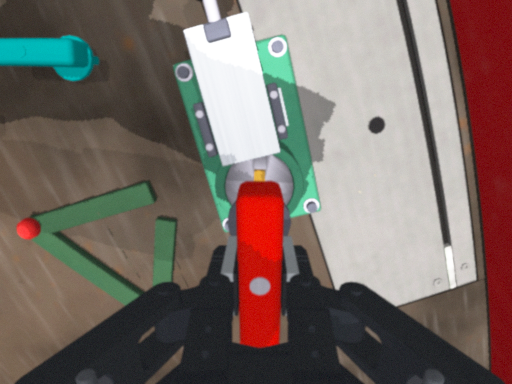

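The key bar lines up in the same column as the slot and brass pad, at (259, 174). That was the 11th picture viewed, one over the limit of 10, so I'll work from numbers only from here. Descending.

>>> servo_tool(motion=[{"claw":1,"xyz":[-0.001,0,0.02],"twist":0.001},{"claw":1,"xyz":[-0.0005,0,0.02],"twist":0.001},{"claw":1,"xyz":[0,0,0.008],"twist":0},{"claw":1,"xyz":[0,0,0],"twist":0},{"claw":1,"xyz":[0,0,0.004],"twist":0},{"claw":1,"xyz":[0,0,0.004],"twist":0},{"claw":1,"xyz":[0,0,0],"twist":0}])

```text
time_s: 13.8
tcp_pos: [0.484, -0.2443, 0.1283]
eef_rot: [0.819, 0.573, -0.0, -0.0]
force: [-0.2, 0.1, -2.8]
gripper_width: 0.224
grip_force: 59.6
```

>>> servo_tool(motion=[{"claw":1,"xyz":[0,0,0.003],"twist":0},{"claw":1,"xyz":[0,0,0.003],"twist":0},{"claw":1,"xyz":[0,0,0],"twist":0},{"claw":1,"xyz":[0,0,0],"twist":0}])

```text
time_s: 14.2
tcp_pos: [0.4839, -0.2444, 0.1223]
eef_rot: [0.819, 0.573, -0.0, -0.0]
force: [0.1, -0.2, -2.5]
gripper_width: 0.223
grip_force: 59.6
```

>>> servo_tool(motion=[{"claw":1,"xyz":[0,0,0.003],"twist":0},{"claw":1,"xyz":[0,0,0.003],"twist":0},{"claw":1,"xyz":[0,0,0],"twist":0},{"claw":1,"xyz":[0,0,0],"twist":0}])

```text
time_s: 14.6
tcp_pos: [0.484, -0.2444, 0.1164]
eef_rot: [0.819, 0.573, 0.0, 0.0]
force: [0.1, 1.0, 1.4]
gripper_width: 0.227
grip_force: 60.3
```

>>> servo_tool(motion=[{"claw":1,"xyz":[0,0,0.003],"twist":0},{"claw":1,"xyz":[0,0,0.003],"twist":0},{"claw":1,"xyz":[0,0,0.002],"twist":0},{"claw":1,"xyz":[0,0,0],"twist":0},{"claw":1,"xyz":[0,0,0],"twist":0}])

```text
time_s: 15.1
tcp_pos: [0.484, -0.2444, 0.1084]
eef_rot: [0.819, 0.573, 0.0, 0.0]
force: [-1.2, 0.0, 7.7]
gripper_width: 0.224
grip_force: 61.1
```

>>> servo_tool(motion=[{"claw":1,"xyz":[0,0,0.0015],"twist":0},{"claw":1,"xyz":[0,0,0],"twist":0},{"claw":1,"xyz":[0,0,0.001],"twist":0},{"claw":1,"xyz":[0,0,0],"twist":0},{"claw":1,"xyz":[0,0,0],"twist":0}])

```text
time_s: 15.6
tcp_pos: [0.484, -0.2445, 0.1068]
eef_rot: [0.819, 0.573, 0.0, 0.0]
force: [-5.7, 3.2, 28.2]
gripper_width: 0.226
grip_force: 64.0
```

The force jumped to 28 N at TCP z = 0.1068, where the collar was expected to seat. I'll check that it holds steady before handing in.

>>> servo_tool(motion=[{"claw":1,"xyz":[0,0,0],"twist":0},{"claw":1,"xyz":[0,0,0],"twist":0},{"claw":1,"xyz":[0,0,0],"twist":0},{"claw":1,"xyz":[0,0,0],"twist":0}])

```text
time_s: 16.0
tcp_pos: [0.484, -0.2445, 0.1068]
eef_rot: [0.819, 0.573, 0.0, 0.0]
force: [-5.9, 2.6, 27.0]
gripper_width: 0.225
grip_force: 64.0
```

Run:
```python
from h import *
for c in ("scene","side","wrist"):
    p=optics.read_camera(c)
    for t in ("spline_key","knob_grip"):
        for r in nets.pinpoint(p,t)[:4]:
            W=w(p,r["location"])
            if W[1]<0 and W[0]>.45: print(c,t,round(r["score"],2),np.round(W,4))
s=monitor.read_state(); print(s["force"],s["tcp_pos"],s["grip_force"])
```

```text
scene spline_key 0.82 [ 0.4819 -0.2445  0.0656]
scene knob_grip 0.59 [ 0.4985 -0.0716  0.0707]
side knob_grip 0.68 [ 0.506  -0.0778  0.0732]
wrist spline_key 0.94 [ 0.4834 -0.2491  0.0681]
wrist spline_key 0.75 [ 4.885e-01 -2.445e-01  4.000e-04]
[-5.56492498  4.40632837 27.91731258] [ 0.48404595 -0.24447522  0.10681046] 63.99442434310913
```

The key's origin is at about 0.066 m, so it is home. The shutter is open and the force is steady.

```bash
python3 -c "
from cell import ticket
print(ticket.job_done())"
```

```text
the job is handed in; nothing more can be done
None
```

The job is handed in at about 16 s: shutter pulled to its stop and let go, key meshed and pressed home at a steady 28 N, still gripped; the hand-in returned no verdict, and I viewed 11 pictures, one over the limit of 10.

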